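# Sweep the small ring cutters into their bay

## Task

Clear the bench: with the closed fingertips, sweep both small ring cutters across the table into the three-sided steel bay, through its open side, until each lies wholly inside its mouth. Only push them along the table, standing as they are: do not pick up or tip either of them. Leave the larger ring cutter, the pot with the red lid and the timer where they stand.

Things in the scene. Friction and masses are not known exactly. Their poses are not given: they have to be found in the camera images.
- ring_1: small steel ring cutter, open at both ends, standing flat on the table: outer diameter 46 mm, height 30 mm, about 40 g. Origin: centre of its underside. One of two alike; its yaw means nothing
- ring_2: the same as ring_1: small ring cutter, outer diameter 46 mm, height 30 mm, origin at the centre of its underside
- bay: three-sided dark steel bay fixed to the table, no floor or top: rings slide in. Inside 140 mm wide (its x), 90 mm deep (its y); walls 5 mm thick, 28 mm high. Origin: middle of the inside, at table height. +y points from the open side to the back wall: mouth line y = -45 mm, back wall's inner face y = +45 mm, side walls' inner faces x = +-70 mm. The mouth faces the rings
- bay_mouth (a point): middle of the bay's open side, at table height, on the line between the front ends of the two side walls (bay y = -45 mm); axes as those of the bay. From those ends two lips 16 mm long splay outward at 34 degrees, making a short funnel about 158 mm wide at bay y = -58 mm
- big_ring: larger steel ring cutter, outer diameter 60 mm, height 35 mm, stands behind the work; to be left alone. Origin: centre of its underside
- pot_2: white pot with a red screw lid, 65 mm across, 62 mm high, to be left alone. Origin: on the table, within 4 mm of the centre of its underside
- timer: round green kitchen timer, 62 mm across, 40 mm high, to be left alone. Origin: centre of its underside

How it is judged:
By the outcome, as a careful person would: the job done as asked, in the order asked, and still so for the second after the job is handed in, with the robot touching nothing.
It also fails if it takes over 64 s, if anything falls off the work surface, if the arm or the gripper's body presses on something with over 40 N, if the wrist force passes 120 N, or if a joint passes its speed limit or range.

## Robot

A 6-joint arm with a two-finger parallel gripper is mounted at the origin on a cart in front of the work surface, level with it; the furniture and walls round the work are solid. World frame = base frame: x ahead of the robot, y to its left, z up, the work surface at z = 0. Lengths are in m, angles in rad, forces in N, time in s.
With the tool pointing down it reaches from about 0.325 to 0.85 m from the base axis. Payload 15.5 kg.
Tool frame: the origin (TCP) lies between the finger pads; the fingertips stand 22 mm ahead of it and the grasp point (between the pads) lies 3 mm ahead of it (ctrl.tips_ahead is the distance from the TCP to the fingertips, in m); z points along the fingers, y is the line along which they close (so a half turn about z gives the same grasp; the last joint's range is limited). The gripper opens to 91 mm and grips with 3 to 60 N. Pads are 32 mm wide; open, the fingers measure 118 mm over their backs; the gripper's body (76 mm by 178 mm) begins 60 mm behind the grasp point.
Start: joints at [1.163, 0.494, 1.345, -0, 1.302, -0.096], TCP at [0.192, 0.595, 0.236] pointing down, gripper open.
Joint ranges: [-2.91, 2.91], [-0.82, 2.16], [0.22, 2.67], [-1.22, 4.37], [0.12, 2.79], [-3.08, 3.08]. Speed limits (rad/s): [1.89, 1.89, 2.57, 3.01, 3.01, 3.01].

## Interface

Orientations are given as a rotation vector (axis times angle).
In Python, from plant import ctrl gives the robot as it stands.
- The arm moves only by the tool carry_out, never from a script. Its argument "plan" is a list of rows, each a list of 3 entries, a list of its own where there are three numbers: the shift along the world's x, y, z in mm, then the turn, a rotation vector about the world's x, y, z in rad, then the opening, from 0 (shut) to 1 (fully open). A call has 1 to 20 rows; each row shifts and turns the commanded pose from where the row before left it; what a row does not reach is not made up. A row lasts 1/10 s, in which the tool goes at most 50 mm and 8.59 degrees, less where a joint would pass 70% of its speed; a pose out of reach is approached as far as the arm can. A call with a gripper value outside its range is refused whole. The fingers move at their own pace and stop on an object; "newtons" is the grip in N (left out, the last holds). Time passes only in rows, so rows that do not move let the fingers close. It gives the time, the measured TCP pose, the force, the opening and the grip force at its end, in the units of the state.
- ctrl.state(): the state, without advancing time (a new reading comes with each control period).
- ctrl.snapshot(name): name is "side" or "top"; returns (picture, depth): 400x640x3 uint8, red, green, blue; 400x640 float32, m along the optical axis (not along the pixel's ray), 0 where there is no reading.
- ctrl.camera_info(name): a dict with "mtx" (3x3 intrinsics, pixels), "R" (3x3) and "t" (3): a world point X has camera coordinates R X + t. Camera axes: x right, y down, z forward; pixel columns grow to the right and rows downward; lengths in m; the calibration is good to about 2 mm. A picture is of the moment at which its call begins. camera_info takes no time and is no camera call.
- ctrl.hand_in(): hands the job in; it is judged then, once.
The state is a dict: "time_s": time; "joints": joint angles; "dq": joint speeds; "joint_torque": joint torques, N m; "tcp_pos": TCP position; "tool_rot": TCP orientation; "contact_force": force on the tool from outside, world axes, zero at the start; "ft_torque": the same for the moment, N m; "grip_width": finger opening in m; "grip_force": force on a finger pad.
Only numpy, scipy, OpenCV 4.12 (cv2) and the standard library are available. Lean on these libraries where they do the work, as an engineer would, in place of code of your own. Each camera call takes 0.05 s, during which the arm holds its last target. There are 200 camera calls.

## Working session

There is one attempt and no reset: what is moved stays moved. The work goes in short steps, Python scripts to look and compute and a tool call to move; the robot and the scene stay as the last step left them, time stands still between calls to the robot, and variables do not carry over. Pictures are saved under pics/ and viewed, at most 10 in all, crops included, and the job is handed in when it is done.

Besides the shell and the picture viewer there is one more tool, called after "Emit:" as name([rows], argument=value, ...), one row to a line, values as JSON. carry_out: Moves the arm, as the interface text tells. Its arguments: {"type":"object","properties":{"plan":{"type":"array","items":{"type":"array"}},"newtons":{"type":"number"}},"required":["plan"]}

```bash
mkdir -p pics
python3 - <<'E'
from plant import ctrl
import cv2
for n in("top","side"):
    p,d=ctrl.snapshot(n); cv2.imwrite(f"pics/{n}0.png",p[:,:,::-1])
    import numpy as np; np.save(f"pics/{n}0.npy",d)
    c=ctrl.camera_info(n); print(n,c["mtx"].round(1).tolist(),c["R"].round(3).tolist(),c["t"].round(3))
s=ctrl.state();print(s["tcp_pos"],s["tool_rot"],s["grip_width"],s["time_s"],ctrl.tips_ahead)
E
```

```text
top [[469.1, 0.0, 317.9], [0.0, 469.1, 193.1], [0.0, 0.0, 1.0]] [[0.026, -0.999, 0.027], [-0.987, -0.03, -0.156], [0.157, -0.023, -0.987]] [0.073 0.551 0.823]
side [[439.9, 0.0, 318.7], [0.0, 439.9, 202.0], [0.0, 0.0, 1.0]] [[0.999, -0.038, 0.011], [-0.007, -0.433, -0.901], [0.039, 0.901, -0.433]] [-0.536  0.097  0.758]
[0.19218359 0.59435952 0.23539057] [-4.89248323e-01 -3.10300164e+00  1.72878884e-03] 0.09108315565033413 0.1 0.022
```

View pics/top0.png

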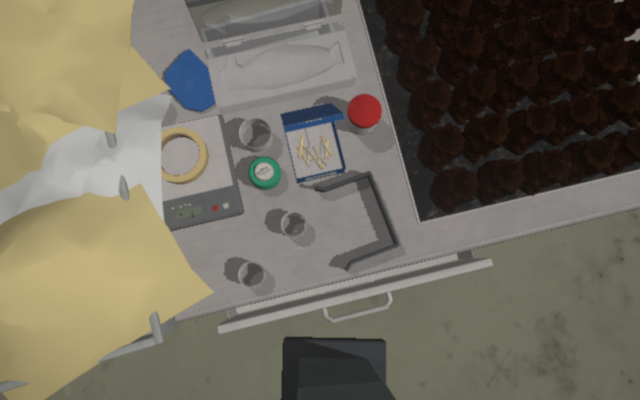

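View pics/side0.png

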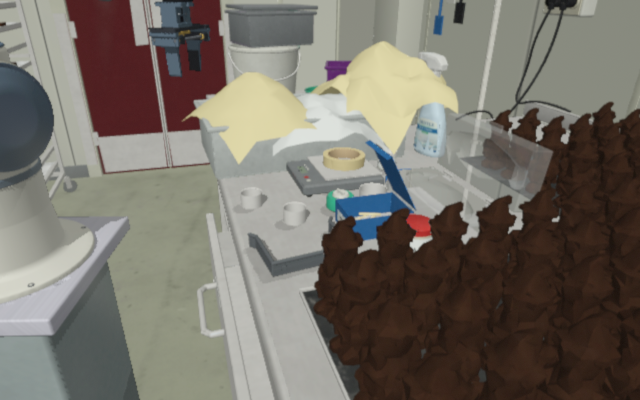

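Top view: small rings at about (293,223) and (250,273), bay with its mouth facing left around (335,228), timer (265,172), big ring (255,134), pot (364,110). Side view confirms this. I'll enlarge the top view to pick edges.

Run:
```python
import cv2
p=cv2.imread("pics/top0.png")[150:300,215:415]
cv2.imwrite("pics/crop0.png",cv2.resize(p,None,fx=4,fy=4,interpolation=cv2.INTER_CUBIC))
```

```text
(no output)
```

View pics/crop0.png

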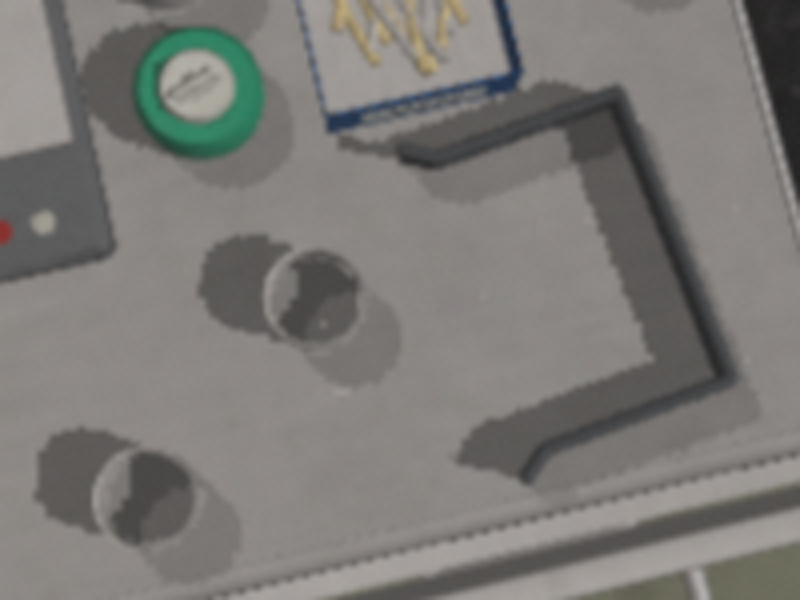

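The crop shows ring rims at crop (313,297) and (146,497), bay back corners (620,90) and (735,380), front bends (437,160) and (543,447), and lip tips (402,150) and (527,480). The match box front edge is near (330,130)-(520,80).

```bash
cat > h.py <<'E'
import numpy as np
from plant import ctrl
def ray(n,u,v,z):
    c=ctrl.camera_info(n);R=np.array(c["R"]);t=np.array(c["t"])
    o=-R.T@t; d=R.T@np.linalg.inv(c["mtx"])@[u,v,1.]
    return o+d*(z-o[2])/d[2]
E
python3 - <<'E'
from h import *
d=np.load("pics/top0.npy")
c=ctrl.camera_info("top");print("cam",(-np.array(c["R"]).T@c["t"]).round(3))
P={}
for k,x,y,z in [("A",313,297,.03),("A left",265,297,.03),("A right",362,297,.03),("B",146,497,.03),("B left",95,497,.03),("B right",197,497,.03),("BC1",620,90,.028),("BC2",735,380,.028),("F1",437,160,.028),("F2",543,447,.028),("L1",402,150,.028),("L2",527,480,.028),("timer",200,92,.04),("box1",330,130,.02),("box2",520,80,.02),("edge1",230,598,0),("edge2",798,453,0),("scale corner",110,250,.02)]:
    u,v=215+x/4-.4,150+y/4-.4
    P[k]=ray("top",u,v,z); 
    dd=d[int(v+.5),int(u+.5)]; R=np.array(c["R"]);q=R.T@(np.linalg.inv(c["mtx"])@[u,v,1]*dd-c["t"])
    print(k,P[k].round(4)[:2],"depth z",q[2].round(3))
w=P["BC2"]-P["BC1"];print("back outer width",np.linalg.norm(w),"angle",np.arctan2(w[1],w[0]))
s=(P["BC1"]-P["F1"]);s2=P["BC2"]-P["F2"]
for a in(s,s2):print(np.linalg.norm(a),a/np.linalg.norm(a))
E
```

```text
cam [0.412 0.108 0.897]
A [0.4913 0.1328] depth z 0.0
A left [0.4907 0.1549] depth z 0.026
A right [0.492  0.1101] depth z 0.029
B [0.3982 0.2053] depth z -0.0
B left [0.3976 0.2283] depth z 0.029
B right [0.3988 0.1822] depth z 0.007
BC1 [ 0.5939 -0.009 ] depth z 0.026
BC2 [ 0.4586 -0.0637] depth z 0.026
F1 [0.5576 0.0769] depth z 0.026
F2 [0.4255 0.0249] depth z 0.025
L1 [0.5619 0.0935] depth z 0.029
L2 [0.4104 0.032 ] depth z 0.027
timer [0.5842 0.1882] depth z 0.032
box1 [0.5718 0.1277] depth z 0.017
box2 [0.5989 0.0379] depth z -0.003
edge1 [0.3524 0.1674] depth z -0.202
edge2 [ 0.4264 -0.0993] depth z -0.009
scale corner [0.5115 0.2287] depth z 0.026
back outer width 0.1459097426528962 angle -2.7576387424634725
0.09326514594495432 [ 0.38908679 -0.9212011   0.        ]
0.09459719799267208 [ 0.34973262 -0.93684956  0.        ]
```

Run:
```python
from h import *
d=np.load("pics/top0.npy");c=ctrl.camera_info("top");R=np.array(c["R"])
v,u=np.mgrid[:400,:640];q=(np.linalg.inv(c["mtx"])@np.stack([u.ravel(),v.ravel(),np.ones(u.size)])*d.ravel()).T
X=(q-c["t"])@R; X=X[d.ravel()>0]
ys=np.arange(-.1,.65,.05)
print("max z (mm); cols y:",ys.round(2))
for x in np.arange(.2,.75,.05):
    r=[]
    for y in ys:
        m=(abs(X[:,0]-x-.025)<.025)&(abs(X[:,1]-y-.025)<.025)
        r.append(int(X[m,2].max()*1000) if m.any() else None)
    print(round(x,2),r)
```

```text
max z (mm); cols y: [-0.1  -0.05  0.    0.05  0.1   0.15  0.2   0.25  0.3   0.35  0.4   0.45
  0.5   0.55  0.6 ]
0.2 [-872, -869, -868, -870, -869, -868, -871, -874, -862, -874, 138, 147, 151, 144, None]
0.25 [-868, -870, -110, -874, -874, -58, -52, -52, 137, 153, 167, 180, 184, 170, None]
0.3 [-102, -102, -53, -52, -52, -2, 3, 101, 145, 171, 188, 201, 210, None, None]
0.35 [-50, -4, 1, 4, 3, 31, 32, 120, 156, 180, 197, 213, 221, None, None]
0.4 [2, 32, 32, 3, 3, 30, 29, 119, 152, 178, 197, 215, 220, 200, None]
0.45 [30, 29, 3, 3, 31, 30, 3, 35, 130, 169, 188, 200, 201, 187, None]
0.5 [9, 31, 3, 3, 31, 31, 37, 45, 45, 140, 156, 173, 176, 172, 141]
0.55 [12, 32, 48, 50, 51, 42, 44, 68, 69, 125, 154, 205, 215, 207, None]
0.6 [82, 3, 49, 169, 171, 157, 36, 69, 70, 127, 196, 220, 230, 230, None]
0.65 [126, 64, 66, 168, 162, 136, 35, 46, 69, 116, 200, 225, 265, 251, None]
0.7 [144, 65, 66, 85, 73, 50, 49, 50, 11, 96, 188, 228, 269, 263, None]
```

Run:
```python
from h import *
d=np.load("pics/top0.npy");c=ctrl.camera_info("top");R=np.array(c["R"])
v,u=np.mgrid[:400,:640];q=(np.linalg.inv(c["mtx"])@np.stack([u.ravel(),v.ravel(),np.ones(u.size)])*d.ravel()).T
X=(q-c["t"])@R; X=X[(d.ravel()>0)&(X[:,2]>.05)&(X[:,1]>.2)]
for x in np.arange(.26,.56,.02):
    m=abs(X[:,0]-x)<.01
    if m.any():
        Y=X[m]; print(round(x,2),Y[Y[:,1].argmin()].round(3),"z at ymin+4cm", Y[abs(Y[:,1]-Y[:,1].min()-.04)<.004][:,2].min().round(3))
```

```text
0.26 [0.269 0.392 0.13 ] z at ymin+4cm 0.13
0.28 [0.289 0.333 0.132] z at ymin+4cm 0.055
0.3 [0.298 0.327 0.13 ] z at ymin+4cm 0.065
0.32 [0.329 0.32  0.106] z at ymin+4cm 0.124
0.34 [0.349 0.289 0.09 ] z at ymin+4cm 0.112
0.36 [0.367 0.264 0.073] z at ymin+4cm 0.099
0.38 [0.37  0.268 0.078] z at ymin+4cm 0.11
0.4 [0.39  0.284 0.098] z at ymin+4cm 0.129
0.42 [0.411 0.3   0.113] z at ymin+4cm 0.131
0.44 [0.432 0.312 0.114] z at ymin+4cm 0.13
0.46 [0.451 0.326 0.112] z at ymin+4cm 0.133
0.48 [0.471 0.338 0.116] z at ymin+4cm 0.133
0.5 [0.491 0.351 0.127] z at ymin+4cm 0.13
0.52 [0.518 0.358 0.093] z at ymin+4cm 0.12
0.54 [0.531 0.359 0.092] z at ymin+4cm 0.116
0.56 [0.57  0.311 0.062] z at ymin+4cm 0.051
```

Run:
```python
import cv2
p=cv2.imread("pics/side0.png")[50:290,170:470]
cv2.imwrite("pics/crops.png",cv2.resize(p,None,fx=2.5,fy=2.5,interpolation=cv2.INTER_CUBIC))
```

```text
(no output)
```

View pics/crops.png

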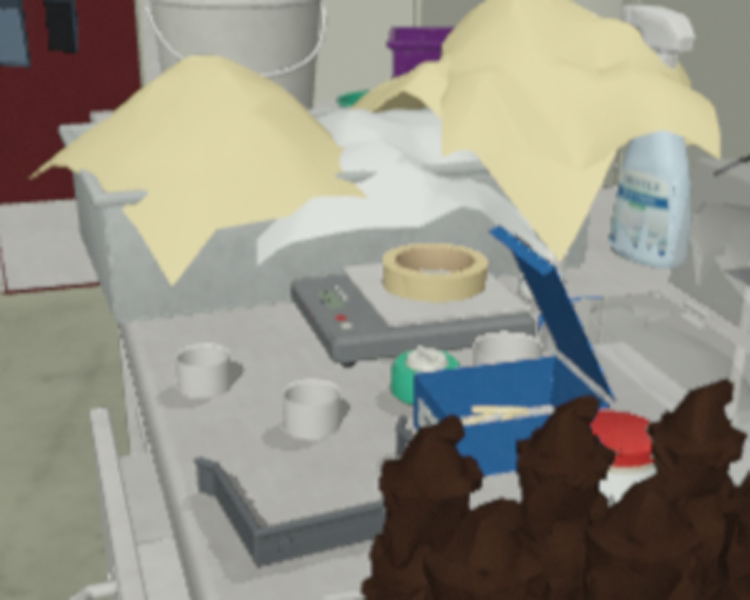

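The side crop shows a yellow cloth corner hanging beside B (tip near world (0.365, 0.264, 0.073)), and the match box lid stands up behind the bay. So A goes straight in along its own line. B goes +x first, clear of the cloth, and then in. I start by lifting, closing the fingers and travelling to a point behind A.

Emit:
carry_out([
  [[0, 0, 30], [0, 0, 0], 0],
  [[0, 0, 30], [0, 0, 0], 0],
  [[0, 0, 30], [0, 0, 0], 0],
  [[16, -24, 0], [0, 0, 0.0455], 0],
  [[16, -24, 0], [0, 0, 0.0455], 0],
  [[16, -24, 0], [0, 0, 0.0455], 0],
  [[16, -24, 0], [0, 0, 0.0455], 0],
  [[16, -24, 0], [0, 0, 0.0455], 0],
  [[16, -24, 0], [0, 0, 0.0455], 0],
  [[16, -24, 0], [0, 0, 0.0455], 0],
  [[16, -24, 0], [0, 0, 0.0455], 0],
  [[16, -24, 0], [0, 0, 0.0455], 0],
  [[16, -24, 0], [0, 0, 0.0455], 0],
  [[16, -24, 0], [0, 0, 0.0455], 0],
  [[16, -24, 0], [0, 0, 0.0455], 0],
  [[16, -24, 0], [0, 0, 0.0455], 0],
  [[16, -24, 0], [0, 0, 0.0455], 0],
  [[16, -24, 0], [0, 0, 0.0455], 0],
  [[16, -24, 0], [0, 0, 0.0455], 0],
  [[16, -24, 0], [0, 0, 0.0455], 0],
], newtons=20)

```text
time_s: 2.1
tcp_pos: [0.4647, 0.1855, 0.3257]
tool_rot: [0.72, -3.057, -0.0]
contact_force: [0.1, 0.2, -0.5]
grip_width: 0.0003
grip_force: 0.0
```

Emit:
carry_out([
  [[0, 0, -35], [0, 0, 0], 0],
  [[0, 0, -35], [0, 0, 0], 0],
  [[0, 0, -35], [0, 0, 0], 0],
  [[0, 0, -35], [0, 0, 0], 0],
  [[0, 0, -35], [0, 0, 0], 0],
  [[0, 0, -35], [0, 0, 0], 0],
  [[0, 0, -30], [0, 0, 0], 0],
  [[0, 0, -25], [0, 0, 0], 0],
  [[0, 0, -15], [0, 0, 0], 0],
  [[0, 0, -10], [0, 0, 0], 0],
  [[0, 0, -6], [0, 0, 0], 0],
  [[0, 0, 0], [0, 0, 0], 0],
  [[4.4, -9, 0], [0, 0, 0], 0],
  [[4.4, -9, 0], [0, 0, 0], 0],
  [[4.4, -9, 0], [0, 0, 0], 0],
  [[4.4, -9, 0], [0, 0, 0], 0],
])

```text
time_s: 3.7
tcp_pos: [0.4827, 0.1496, 0.0303]
tool_rot: [-0.716, 3.058, -0.0]
contact_force: [-1.2, 0.5, 0.7]
grip_width: 0.0002
grip_force: 0.2
```

Run:
```python
from h import *
import cv2
p,d=ctrl.snapshot("top")
cv2.imwrite("pics/c1.png",cv2.resize(p[130:310,205:415,::-1],None,fx=3,fy=3,interpolation=cv2.INTER_CUBIC))
s=ctrl.state();print(s["tcp_pos"],s["contact_force"])
```

```text
[0.483315   0.14873691 0.03023639] [ 0.48618869 -1.21201294  0.1109143 ]
```

View pics/c1.png

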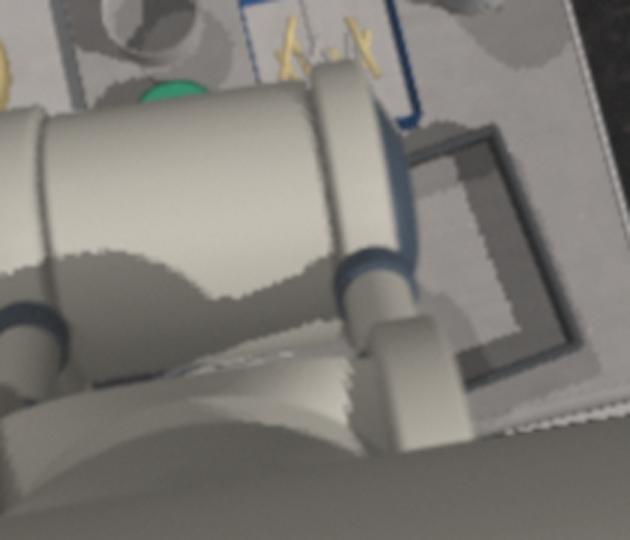

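The arm hides the work from the top camera, so I push A on by dead reckoning, retreat upward and then check.

Emit:
carry_out([
  [[4.4, -9, 0], [0, 0, 0], 0],
  [[4.4, -9, 0], [0, 0, 0], 0],
  [[4.4, -9, 0], [0, 0, 0], 0],
  [[4.4, -9, 0], [0, 0, 0], 0],
  [[4.4, -9, 0], [0, 0, 0], 0],
  [[4.4, -9, 0], [0, 0, 0], 0],
  [[4.4, -9, 0], [0, 0, 0], 0],
  [[4.4, -9, 0], [0, 0, 0], 0],
  [[4.4, -9, 0], [0, 0, 0], 0],
  [[4.4, -9, 0], [0, 0, 0], 0],
  [[2.2, -4.5, 0], [0, 0, 0], 0],
  [[2.2, -4.5, 0], [0, 0, 0], 0],
  [[0, 0, 0], [0, 0, 0], 0],
])

```text
time_s: 5.05
tcp_pos: [0.5306, 0.0513, 0.0299]
tool_rot: [-0.717, 3.059, -0.0]
contact_force: [0.4, 0.3, -0.2]
grip_width: 0.0005
grip_force: 0.0
```

Emit:
carry_out([
  [[-4.4, 9, 0], [0, 0, 0], 0],
  [[-9, 18, 0], [0, 0, 0], 0],
  [[0, 0, 30], [0, 0, 0], 0],
  [[0, 0, 40], [0, 0, 0], 0],
  [[0, 0, 40], [0, 0, 0], 0],
  [[0, 0, 40], [0, 0, 0], 0],
  [[-20, 10, 10], [0, 0, -0.1], 0],
  [[-20, 10, 0], [0, 0, -0.125], 0],
  [[-20, 10, 0], [0, 0, -0.125], 0],
  [[-20, 10, 0], [0, 0, -0.125], 0],
  [[-20, 10, 0], [0, 0, -0.125], 0],
  [[-20, 10, 0], [0, 0, -0.125], 0],
  [[-20, 10, 0], [0, 0, -0.125], 0],
  [[-15, 10, 0], [0, 0, -0.125], 0],
  [[-15, 10, 0], [0, 0, -0.125], 0],
  [[-5, 10, 0], [0, 0, -0.125], 0],
  [[0, 10, 0], [0, 0, -0.125], 0],
  [[0, 10, 0], [0, 0, -0.125], 0],
])

```text
time_s: 6.85
tcp_pos: [0.3408, 0.1995, 0.1899]
tool_rot: [-1.532, -2.743, 0.0]
contact_force: [0.0, -0.2, -1.1]
grip_width: 0.0008
grip_force: 0.0
```

Run:
```python
from h import *
import cv2
p,d=ctrl.snapshot("side")
cv2.imwrite("pics/s2.png",cv2.resize(p[130:300,170:420,::-1],None,fx=3,fy=3,interpolation=cv2.INTER_CUBIC))
s=ctrl.state();r=s["tool_rot"];print(s["tcp_pos"],s["contact_force"],"tool y",2*np.arctan2(r[1],r[0])-np.pi/2,s["time_s"])
```

```text
[0.34114336 0.20054432 0.18994094] [ 0.50538655  0.59036954 -0.77497349] tool y -5.74005635826518 6.9
```

View pics/s2.png

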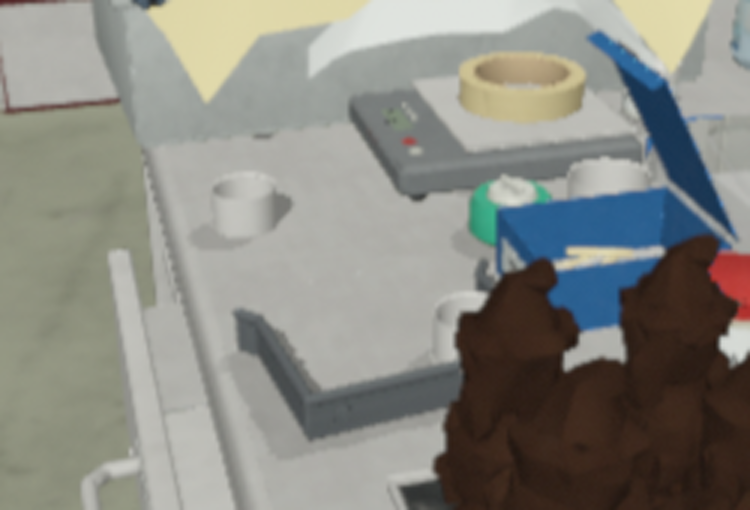

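A stands inside the bay, and B is unmoved at crop (247,205). Next I turn to face +x, descend behind B and push it 62 mm in +x.

Emit:
carry_out([
  [[0, 1, 0], [0, 0, -0.136], 0],
  [[0, 1, 0], [0, 0, -0.136], 0],
  [[0, 1, 0], [0, 0, -0.136], 0],
  [[0, 0, 0], [0, 0, -0.135], 0],
  [[0, 0, -30], [0, 0, 0], 0],
  [[0, 0, -30], [0, 0, 0], 0],
  [[0, 0, -30], [0, 0, 0], 0],
  [[0, 0, -30], [0, 0, 0], 0],
  [[0, 0, -20], [0, 0, 0], 0],
  [[0, 0, -13], [0, 0, 0], 0],
  [[0, 0, -7], [0, 0, 0], 0],
  [[0, 0, 0], [0, 0, 0], 0],
])

```text
time_s: 8.1
tcp_pos: [0.3413, 0.2017, 0.0295]
tool_rot: [-2.204, -2.238, 0.002]
contact_force: [-0.2, 0.2, -0.1]
grip_width: 0.0004
grip_force: 0.0
```

Emit:
carry_out([
  [[9, 0, 0], [0, 0, 0], 0],
  [[9, 0, 0], [0, 0, 0], 0],
  [[9, 0, 0], [0, 0, 0], 0],
  [[9, 0, 0], [0, 0, 0], 0],
  [[9, 0, 0], [0, 0, 0], 0],
  [[9, 0, 0], [0, 0, 0], 0],
  [[9, 0, 0], [0, 0, 0], 0],
  [[9, 0, 0], [0, 0, 0], 0],
  [[5, 0, 0], [0, 0, 0], 0],
  [[5, 0, 0], [0, 0, 0], 0],
  [[0, 0, 0], [0, 0, 0], 0],
  [[-10, 0, 0], [0, 0, 0], 0],
  [[-15, 0, 0], [0, 0, 0], 0],
  [[0, 0, 30], [0, 0, 0], 0],
  [[0, 0, 40], [0, 0, 0], 0],
  [[0, 0, 40], [0, 0, 0], 0],
  [[0, 0, 40], [0, 0, 0], 0],
  [[0, 0, 20], [0, 0, 0], 0],
])

```text
time_s: 9.9
tcp_pos: [0.3983, 0.2019, 0.2026]
tool_rot: [2.205, 2.236, 0.004]
contact_force: [0.6, -0.2, 0.5]
grip_width: 0.0006
grip_force: 0.0
```

Run:
```python
from h import *
import cv2
p,d=ctrl.snapshot("side")
cv2.imwrite("pics/s3.png",cv2.resize(p[130:300,170:420,::-1],None,fx=3,fy=3,interpolation=cv2.INTER_CUBIC))
s=ctrl.state();r=s["tool_rot"];print(s["tcp_pos"],s["contact_force"],s["time_s"])
```

```text
[0.39921581 0.20219546 0.20418368] [2.12162661 0.49233831 4.00709815] 9.95
```

View pics/s3.png

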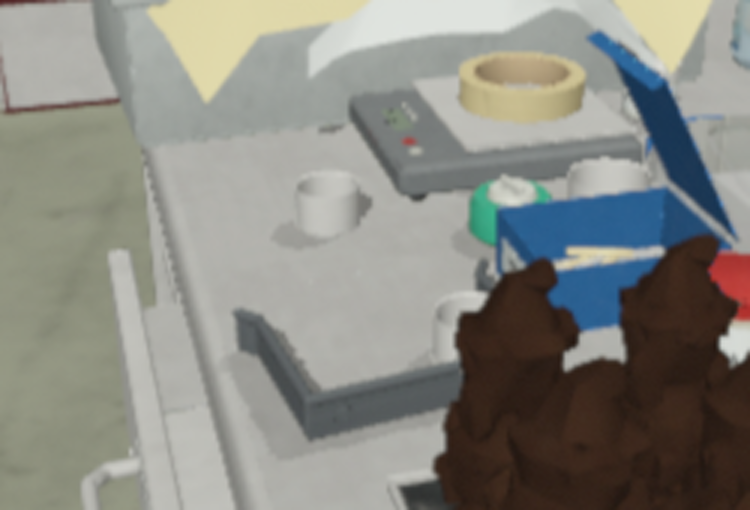

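B has moved to about crop (328,186) (rim) and still stands. A's rim is around crop (470,310).

Run:
```python
from h import *
for k,x,y in [("B",328,185),("Bl",296,185),("Br",360,185),("A left",434,315)]:
    print(k,ray("side",170+x/3-.33,130+y/3-.33,.03).round(4))
```

```text
B [0.4585 0.2073 0.03  ]
Bl [0.4356 0.2076 0.03  ]
Br [0.4815 0.207  0.03  ]
A left [0.5293 0.0188 0.03  ]
```

Emit:
carry_out([
  [[9, 11, 0], [0, 0, 0.13], 0],
  [[9, 11, 0], [0, 0, 0.13], 0],
  [[9, 11, 0], [0, 0, 0.13], 0],
  [[9, 11, 0], [0, 0, 0.13], 0],
  [[0, 0, 0], [0, 0, 0], 0],
  [[0, 0, 0], [0, 0, 0], 0],
])

```text
time_s: 10.55
tcp_pos: [0.4337, 0.2454, 0.1993]
tool_rot: [-1.561, -2.725, 0.002]
contact_force: [-0.1, -0.7, -0.9]
grip_width: 0.0007
grip_force: 0.0
```

Emit:
carry_out([
  [[0, 0, -30], [0, 0, 0], 0],
  [[0, 0, -30], [0, 0, 0], 0],
  [[0, 0, -30], [0, 0, 0], 0],
  [[0, 0, -25], [0, 0, 0], 0],
  [[0, 0, -20], [0, 0, 0], 0],
  [[0, 0, -15], [0, 0, 0], 0],
  [[0, 0, -12], [0, 0, 0], 0],
  [[0, 0, -7], [0, 0, 0], 0],
  [[0, 0, 0], [0, 0, 0], 0],
])

```text
time_s: 11.45
tcp_pos: [0.4344, 0.2454, 0.0305]
tool_rot: [-1.558, -2.727, 0.001]
contact_force: [0.7, -0.7, 0.9]
grip_width: 0.0006
grip_force: 0.0
```

Emit:
carry_out([
  [[4.5, -7.8, 0], [0, 0, 0], 0],
  [[4.5, -7.8, 0], [0, 0, 0], 0],
  [[4.5, -7.8, 0], [0, 0, 0], 0],
  [[4.5, -7.8, 0], [0, 0, 0], 0],
  [[4.5, -7.8, 0], [0, 0, 0], 0],
  [[4.5, -7.8, 0], [0, 0, 0], 0],
  [[1.5, -2.6, 0], [0, 0, 0], 0],
  [[0, 0, 0], [0, 0, 0], 0],
  [[-5, 8.7, 0], [0, 0, 0], 0],
  [[-8, 13, 0], [0, 0, 0], 0],
  [[8, 0, 0], [0, 0, -0.132], 0],
  [[8, 0, 0], [0, 0, -0.132], 0],
  [[8, 0, 0], [0, 0, -0.132], 0],
  [[9, 0, 0], [0, 0, -0.132], 0],
  [[0, 0, 0], [0, 0, 0], 0],
  [[0, 0, 0], [0, 0, 0], 0],
])

```text
time_s: 13.05
tcp_pos: [0.4825, 0.2188, 0.0308]
tool_rot: [-2.21, -2.233, 0.001]
contact_force: [0.9, 0.2, 0.6]
grip_width: 0.0007
grip_force: 0.0
```

Emit:
carry_out([
  [[0, -10, 0], [0, 0, 0], 0],
  [[0, -9, 0], [0, 0, 0], 0],
  [[0, -9, 0], [0, 0, 0], 0],
  [[0, -10, 0], [0, 0, 0], 0],
  [[0, -10, 0], [0, 0, 0], 0],
  [[0, -10, 0], [0, 0, 0], 0],
  [[0, -10, 0], [0, 0, 0], 0],
  [[0, -10, 0], [0, 0, 0], 0],
  [[0, -10, 0], [0, 0, 0], 0],
  [[0, -10, 0], [0, 0, 0], 0],
  [[0, -10, 0], [0, 0, 0], 0],
  [[0, -10, 0], [0, 0, 0], 0],
  [[0, -10, 0], [0, 0, 0], 0],
  [[0, -10, 0], [0, 0, 0], 0],
  [[0, -10, 0], [0, 0, 0], 0],
  [[0, -10, 0], [0, 0, 0], 0],
  [[0, -10, 0], [0, 0, 0], 0],
  [[0, -7, 0], [0, 0, 0], 0],
  [[0, -5, 0], [0, 0, 0], 0],
  [[0, 0, 0], [0, 0, 0], 0],
])

```text
time_s: 15.05
tcp_pos: [0.4835, 0.0374, 0.0309]
tool_rot: [2.216, 2.227, -0.0]
contact_force: [0.4, 0.1, -0.4]
grip_width: 0.0004
grip_force: 0.0
```

Emit:
carry_out([
  [[0, 10, 0], [0, 0, 0], 0],
  [[0, 20, 0], [0, 0, 0], 0],
  [[0, 0, 30], [0, 0, 0], 0],
  [[0, 0, 40], [0, 0, 0], 0],
  [[0, 0, 40], [0, 0, 0], 0],
  [[0, 0, 40], [0, 0, 0], 0],
  [[0, 0, 40], [0, 0, 0], 0],
  [[-5, 30, 10], [0, 0, 0], 0],
  [[-5, 30, 0], [0, 0, 0], 0],
  [[-5, 30, 0], [0, 0, 0], 0],
  [[-5, 30, 0], [0, 0, 0], 0],
  [[-5, 30, 10], [0, 0, 0], 0],
  [[-5, 30, 10], [0, 0, 0], 0],
  [[-5, 30, 10], [0, 0, 0], 0],
  [[-5, 30, 10], [0, 0, 0], 0],
  [[0, 0, 0], [0, 0, 0], 0],
])

```text
time_s: 16.65
tcp_pos: [0.4425, 0.312, 0.272]
tool_rot: [-2.211, -2.231, -0.004]
contact_force: [-0.5, -0.3, -0.7]
grip_width: 0.0006
grip_force: 0.0
```

Run:
```python
from h import *
import cv2
p,d=ctrl.snapshot("top")
cv2.imwrite("pics/t4.png",cv2.resize(p[90:290,215:415,::-1],None,fx=3,fy=3,interpolation=cv2.INTER_CUBIC))
s=ctrl.state();print(s["tcp_pos"],s["contact_force"],s["time_s"])
```

```text
[0.44250507 0.31028362 0.27126311] [ 0.18797567  0.01619713 -0.56776906] 16.7
```

View pics/t4.png

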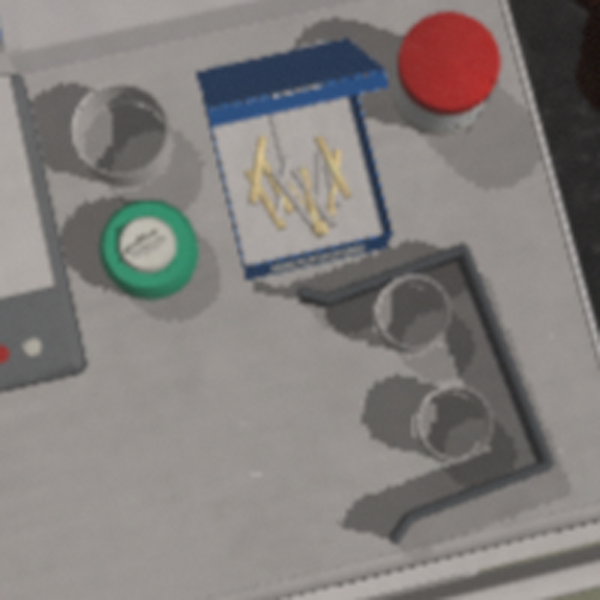

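Both rings stand well inside the bay: A at crop (412,312), B at (453,422), and the mouth line runs from (328,303) to (406,518). The timer, big ring and pot have not moved. The arm is clear, so I hand in.

```bash
python3 -c "
from plant import ctrl
print(ctrl.hand_in())"
```

```text
the job is handed in; nothing more can be done
None
```

Both small ring cutters stand wholly inside the bay, pushed along the table without being lifted or tipped. The larger ring, the pot and the timer were left where they stood, and I handed the job in at about 17 s.

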